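Set the labelling rest and lay a tin against its stop

TASK

The green tin is next to be labelled. First, while the labelling rest is still empty, slide its stop along until the red pointer is in line with the orange marker clip (not the blue one). Then lay the tin gently (not dropped) on the sloped bed, along it, with its flat base right up against the stop, without shifting the stop off the orange clip or disturbing the other jars, the bottles or the bowl.

Things in the scene. Friction and masses are not known exactly. Their poses are not given: they have to be found in the camera images.
- rest: Wooden labelling rest, base 190 x 360 mm, fixed to the table, at a different place and yaw each time. Origin on the table below the bed's middle; x from the low front to the high back of the sloped bed, y along the bed (left, seen from the robot, at yaw 0), z up. A white upright ledge at its back (x 78 to 108 mm, top 75 mm high, y -155 to 175 mm) carries two marker clips.
- bed_mid (a point): On the white bed's surface, 35 mm above the rest's origin; axes of the bed: y along it, z square to it. The bed is tilted 15 degrees about y: x rises to the back, z leans to the front. Surface (z 0): x -42 to 47 mm, y -150 to 170 mm. Front lip 6 mm thick, 8 mm above the bed, inner face at x -42 mm. Back: rail 9 mm high, x 50 to 80 mm.
- stop (a joint): The sliding stop's travel along bed y, m: 0 at the right (-y) end, 0.18 at the left (+y) end; at value q the stop's centre is at bed y = q - 0.03 m. It slides with about 6 N of dry friction and stays where it is left.
- stop_grip (a point): Centre of the top of the stop's black upright grip tab, to push or hold from above: 24 mm across (bed x), 16 mm along the track (bed y), 45 mm tall, on a dark carriage 30 x 40 mm. Square to the bed, so it leans 15 degrees to the front. Its top is 75 mm off the bed surface, about 124 mm above the table.
- stop_face (a point): On the stop's face, against which the tin's base goes: an aluminium plate across the bed, 12 mm thick, bed x -34 to 52 mm, z 2 to 40 mm; the face looks along bed -y. The point is 6 mm to the -y side of the stop's centre, 25 mm above the bed. Axes as the bed's.
- stop_pointer (a point): Tip of the red pointer finger at the back of the stop's carriage, at the stop's centre in bed y, just above the ledge.
- clip_orange: Orange marker clip, fixed on the ledge, 12 mm wide along the track, 18 mm deep, 14 mm high. Origin under its middle on the ledge's top (75 mm high); axes as the rest's. The stop is right when the pointer's tip lies within the clip's width, in line with it along y. Orange may be left or right of blue.
- clip_blue: The same clip in blue, for another tin: not the target.
- tin: Square green tin of about 0.2 kg (0.14 to 0.28), lying on the table, 50 x 50 mm in section; body 108 mm long, plus a round black screw cap 32 mm across and 18 mm long, 126 mm in all. Origin on the table under the tin (z up), y along it towards its flat base with the silver rim (base at y +64 mm, shoulder at -44 mm, end of cap at -62 mm).
- tin_base (a point): Centre of the tin's flat base.
- tin_mid (a point): On the tin's axis above its origin, 25 mm from each long side.
- tin_cap (a point): Centre of the end of the cap.
- jar_honey: Bystander: amber jar, 72 mm across, 100 mm high; origin under its centre.
- jar_herbs: Bystander: green glass jar with a wooden lid, 76 mm across, 120 mm high; origin under its centre.
- bottle_blue: Bystander: blue bottle, 54 mm across, 130 mm high; origin under its centre.
- bottle_brown: Bystander: brown bottle, 56 mm across, 140 mm high; origin under its centre.
- bowl: Bystander: green bowl, 150 mm across, 60 mm high; origin under its centre.
There are look-alikes about, which are no part of the job. Several things have the shape of the tin; the one meant has the colours described above.

How it is judged:
By the outcome, as a careful person would: the job done as asked, in the order asked, and still so for the second after the job is handed in, with the robot touching nothing.
It also fails if it takes over 72 s, if anything falls off the work surface, if the arm or the gripper's body presses on something with over 40 N, if the wrist force passes 120 N, or if a joint passes its speed limit or range.

ROBOT

A 6-joint arm with a two-finger parallel gripper is mounted at the origin on the work surface. World frame = base frame: x ahead of the robot, y to its left, z up, the work surface at z = 0. Lengths are in mm, angles in degrees, forces in N, time in s.
With the tool pointing down it reaches from about 300 to 850 mm from the base axis. Payload 4.2 kg.
Tool frame: the origin (TCP) lies at the very end of the fingers, on their centre line; the grasp point (between the pads) lies 19 mm behind it (env.grip_point_offset is the distance from the TCP to the grasp point, in mm); z points along the fingers, y is the line along which they close (so a half turn about z gives the same grasp; the last joint's range is limited). The gripper opens to 91 mm and grips with 3 to 60 N. Pads are 32 mm wide; open, the fingers measure 118 mm over their backs; the gripper's body (76 mm by 178 mm) begins 60 mm behind the grasp point.
Start: joints at [-72.193, 18.312, 89.639, -0, 72.044, -1.146], TCP at [186.763, -543.841, 213.976] pointing down, gripper open.
Joint ranges: [-177.97, 177.97], [-48.28, 115.42], [12.27, 149.76], [-77.06, 257.06], [2.81, 150.46], [-146.56, 146.56]. Speed limits (degrees/s): [147.25, 147.25, 180, 180, 180, 180].

INTERFACE

Orientations are given as [roll, pitch, yaw] about the fixed x, y, z axes, in that order (R = Rz(yaw) Ry(pitch) Rx(roll)).
In Python, from workcell import env gives the robot as it stands. The module is installed in compiled form; this text tells all that it offers.
- The arm moves only by the tool arm_command, never from a script. Its argument "rows" is a list of rows, each an object with "delta_pos": the shift along the tool's x, y, z in mm, a list of three; "roll": the turn about the tool's z in units of 5 degrees (1.0 is 5 degrees); "jaw": the opening in per cent of the stroke, from 0 (shut) to 100 (fully open). A call has 1 to 20 rows; each row is the pose to reach, as a shift and turn from the pose commanded when the call began, along the tool's axes at that moment; what a row does not reach only later rows make up. A row lasts 1/12 s, in which the tool goes at most 41.7 mm and 7.16 degrees, less where a joint would pass 70% of its speed; a pose out of reach is approached as far as the arm can. A call with a gripper value outside its range is refused whole. The fingers move at their own pace and stop on an object; "squeeze" is the grip in N (left out, the last holds). Time passes only in rows, so rows that repeat a pose let the fingers close. It gives the time, the measured TCP pose, the force, the opening and the grip force at its end, in the units of the state.
- env.state(): the state, without advancing time (a new reading comes with each control period).
- env.grab_frame(name): name is "scene" or "top" or "wrist"; returns a dict with "img" (400x640x3 uint8, blue, green, red), "z_map" (400x640 float32, mm along the optical axis (not along the pixel's ray), 0 where there is no reading), "fov_y" (degrees; the focal length in pixels is half the picture's height over the tangent of half this angle, whatever the lens; pixels are square), "cx", "cy" (the principal point, pixels), "dist" ([k1, k2, p1, p2, k3] as OpenCV has them; the pictures are not rectified), "R" (3x3) and "t" (3): a world point X has camera coordinates R X + t; the wrist camera has in their place "T_tool_cam" (4x4, takes a point from camera to tool coordinates, whose origin is the TCP and whose axes are the flange's). Camera axes: x right, y down, z forward; pixel columns grow to the right and rows downward; lengths in mm; the calibration is good to about 2 mm. A picture is of the moment at which its call begins: read the wrist's pose just before it.
- env.job_done(): hands the job in; it is judged then, once.
The state is a dict: "time_s": time; "qpos": joint angles; "qvel": joint speeds; "effort": joint torques, N m; "ee_pos": TCP position; "ee_rot": TCP orientation; "force": force on the tool from outside, world axes, zero at the start; "torque": the same for the moment, N m; "gripper_width": finger opening in mm; "gripper_force": force on a finger pad.
Only numpy, scipy, OpenCV 4.12 (cv2) and the standard library are available. Lean on these libraries where they do the work, as an engineer would, in place of code of your own. Each camera call takes 0.05 s, during which the arm holds its last target. There are 200 camera calls.

## Working session

There is one attempt and no reset: what is moved stays moved. The work goes in short steps, Python scripts to look and compute and a tool call to move; the robot and the scene stay as the last step left them, time stands still between calls to the robot, and variables do not carry over. Pictures are saved under pics/ and viewed, at most 10 in all, crops included, and the job is handed in when it is done.

Besides the shell and the picture viewer there is one more tool, called after "Request:" in YAML: its name, and indented under it one key for each argument. arm_command: Moves the arm, as the interface text tells. Its arguments: {"type":"object","properties":{"rows":{"type":"array"},"squeeze":{"type":"number"}},"required":["rows"]}

```bash
mkdir -p pics; cat > h.py <<'E'
import numpy as np, cv2, pickle
from workcell import env
from scipy.spatial.transform import Rotation as Ro
def grab(n):
    s=env.state(); f=env.grab_frame(n); f['s']=s
    h,w=f['img'].shape[:2]; fl=h/2/np.tan(np.radians(f['fov_y'])/2)
    f['K']=np.array([[fl,0,f['cx']],[0,fl,f['cy']],[0,0,1]])
    if 'R' in f and f['R'] is not None: R,t=np.array(f['R']),np.array(f['t']); f['Rc'],f['C']=R.T,-R.T@t
    else:
        Rt=rot(s); T=np.array(f['T_tool_cam']); f['Rc']=Rt@T[:3,:3]; f['C']=Rt@T[:3,3]+np.array(s['ee_pos'])
    return f
def rot(s): return Ro.from_euler('xyz',s['ee_rot'],degrees=True).as_matrix()
def rays(f,uv):
    u=cv2.undistortPoints(np.array(uv,float).reshape(-1,1,2),f['K'],np.array(f['dist'],float)).reshape(-1,2)
    return np.c_[u,np.ones(len(u))]@f['Rc'].T
def plane(f,uv,z):
    d=rays(f,uv); return f['C']+d*((z-f['C'][2])/d[:,2])[:,None]
def depth(f,uv):
    uv=np.array(uv,int).reshape(-1,2); return f['C']+rays(f,uv)*f['z_map'][uv[:,1],uv[:,0]][:,None]
def proj(f,X):
    R=f['Rc'].T; r,_=cv2.Rodrigues(R); return cv2.projectPoints(np.array(X,float).reshape(-1,1,3),r,-R@f['C'],f['K'],np.array(f['dist'],float))[0].reshape(-1,2)
def blobs(f,lo,hi,mina=30):
    m=cv2.inRange(cv2.cvtColor(f['img'],cv2.COLOR_BGR2HSV),np.array(lo),np.array(hi))
    n,l,st,c=cv2.connectedComponentsWithStats(m); return [(c[i],st[i],l==i) for i in range(1,n) if st[i,4]>=mina]
E
python3 - <<'E'
from h import *
print(env.state()); 
for n in('top','scene'):
    f=grab(n); cv2.imwrite(f'pics/{n}0.png',f['img']); pickle.dump(f,open(n+'0.pkl','wb')); print(n,f['C'],f['fov_y'])
E
```

```text
{'time_s': 0.0, 'qpos': array([-7.21931325e+01,  1.83516147e+01,  8.97067422e+01, -1.62898265e-03,
        7.20433487e+01, -1.14447321e+00]), 'qvel': array([-0.03869679,  0.02487572,  0.13681793,  0.08549499,  0.04494431,
       -0.01201773]), 'effort': array([ 2.63977759e-03, -4.12460375e+01, -2.31970865e+01,  7.29299197e-02,
        4.57563624e-02, -1.58644666e-04]), 'ee_pos': array([ 186.59077193, -543.34753896,  213.11826696]), 'ee_rot': array([-1.79898284e+02, -4.82984248e-04,  1.89518439e+01]), 'force': array([-0.30570179, -0.29427903,  0.72479469]), 'torque': array([-0.01512234,  0.02538066, -0.01580009]), 'gripper_force': 0.0, 'gripper_width': 91.24260558032438}
top [1.69901454e+02 2.69441629e-01 1.53275596e+03] 47.86448687826515
scene [1268.93175258 -119.85673722  733.95898598] 57.46943124473895
```

View pics/top0.png

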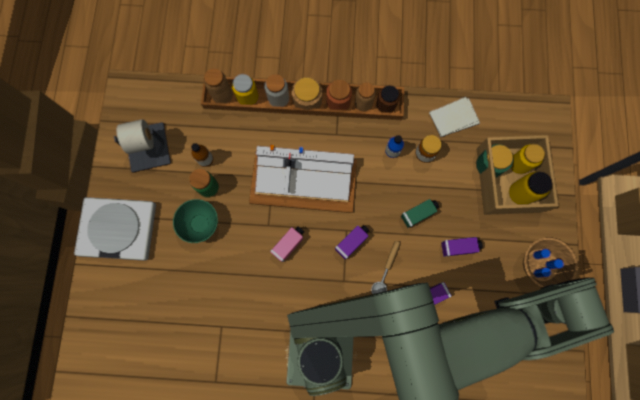

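View pics/scene0.png

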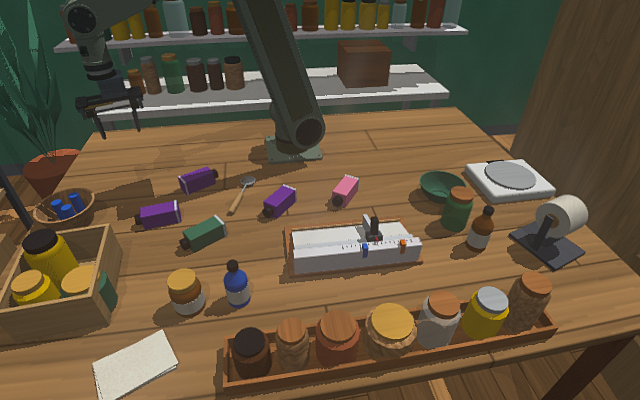

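The top view shows the green tin at (421,213), with its cap at (435,204) and base at about (404,222). The rest is around (305,178), with the orange clip at (272,148), the blue clip at (301,151) and the stop at about (291,170). In the scene view, orange is at (403,244), blue at (365,250) and the grip tab at (373,225).

```bash
python3 - <<'E'
from h import *
f=pickle.load(open('top0.pkl','rb')); g=pickle.load(open('scene0.pkl','rb'))
def near(f,lo,hi,box,m=3):
    for c,st,_ in blobs(f,lo,hi,m):
        if box[0]<c[0]<box[2] and box[1]<c[1]<box[3]: yield c,st,_
for nm,F,box in(('top',f,(245,135,365,215)),('scene',g,(280,210,430,280))):
    for col,lo,hi in(('or',(5,170,120),(16,255,255)),('bl',(105,150,80),(128,255,255)),('red',(0,150,90),(4,255,255)),('red2',(174,150,90),(180,255,255))):
        for c,st,_ in near(F,lo,hi,box): print(nm,col,c.round(1),st[4],plane(F,[c],82)[0].round(1))
    for c,st,l in near(F,(0,0,120),(180,60,255),box,200):
        r=cv2.minAreaRect(np.argwhere(l)[:,::-1].astype(np.float32)); b=cv2.boxPoints(r); print(nm,'white',st[4],plane(F,b,60).round(0).tolist())
for c,st,l in near(f,(60,60,40),(95,255,255),(395,190,445,235),50):
    r=cv2.minAreaRect(np.argwhere(l)[:,::-1].astype(np.float32)); b=cv2.boxPoints(r); print('tin',st[4],plane(f,[c],50).round(0),plane(f,b,50).round(0).tolist())
E
```

```text
top or [271.6 146.2] 19 [663.8 207.5  82. ]
top or [298.7 199.7] 778 [484.2 102.4  82. ]
top bl [300.8 149.9] 12 [656.5 108.1  82. ]
top white 3852 [[508.0, 261.0, 60.0], [671.0, 263.0, 60.0], [661.0, -71.0, 60.0], [499.0, -65.0, 60.0]]
scene or [402.8 242.2] 20 [654.3 209.2  82. ]
scene bl [365. 246.] 21 [651.3 110.5  82. ]
scene red [376.1 238.2] 8 [629.1 146.3  82. ]
scene white 2747 [[542.0, -64.0, 60.0], [552.0, 298.0, 60.0], [656.0, 264.0, 60.0], [643.0, -69.0, 60.0]]
tin 410 [[ 476. -308.   50.]] [[471.0, -255.0, 50.0], [524.0, -338.0, 50.0], [482.0, -362.0, 50.0], [430.0, -279.0, 50.0]]
```

Request:
arm_command:
  rows:
    - {"delta_pos": [0,0,-90],"roll": 1.4,"jaw": 100}
    - {"delta_pos": [0,0,-90],"roll": 2.8,"jaw": 100}
    - {"delta_pos": [590,-510,-90],"roll": 4.5,"jaw": 100}
    - {"delta_pos": [590,-510,-90],"roll": 4.5,"jaw": 100}
    - {"delta_pos": [590,-510,-90],"roll": 4.5,"jaw": 100}
    - {"delta_pos": [590,-510,-90],"roll": 4.5,"jaw": 100}
    - {"delta_pos": [590,-510,-90],"roll": 4.5,"jaw": 100}
    - {"delta_pos": [590,-510,-90],"roll": 4.5,"jaw": 100}
    - {"delta_pos": [590,-510,-90],"roll": 4.5,"jaw": 100}
    - {"delta_pos": [590,-510,-90],"roll": 4.5,"jaw": 100}
    - {"delta_pos": [590,-510,-90],"roll": 4.5,"jaw": 100}
    - {"delta_pos": [590,-510,-90],"roll": 4.5,"jaw": 100}
    - {"delta_pos": [590,-510,-90],"roll": 4.5,"jaw": 100}
    - {"delta_pos": [590,-510,-90],"roll": 4.5,"jaw": 100}
    - {"delta_pos": [590,-510,-90],"roll": 4.5,"jaw": 100}
    - {"delta_pos": [590,-510,-90],"roll": 4.5,"jaw": 100}
    - {"delta_pos": [590,-510,-90],"roll": 4.5,"jaw": 100}
    - {"delta_pos": [590,-510,-90],"roll": 4.5,"jaw": 100}
    - {"delta_pos": [590,-510,-90],"roll": 4.5,"jaw": 100}
    - {"delta_pos": [590,-510,-90],"roll": 4.5,"jaw": 100}

```text
time_s: 1.77
ee_pos: [564.5, 106.4, 303.3]
ee_rot: [180.0, 0.0, -3.5]
force: [0.1, -1.2, 0.6]
gripper_width: 91.1
gripper_force: 0.0
```

```bash
python3 - <<'E'
from h import *
f=grab('wrist'); s=f['s']; print(s['time_s'],s['ee_pos'],s['ee_rot'],s['qpos'].round(0),np.array(f['T_tool_cam']).round(2).tolist())
cv2.imwrite('pics/w1.png',f['img']); pickle.dump(f,open('w1.pkl','wb'))
E
```

```text
1.7667 [564.46881946 106.36092491 303.26881429] [ 1.79971477e+02  4.07908263e-02 -3.51959611e+00] [ 10.  16.  80.  -0.  84. 103.] [[0.0, -0.97, -0.24, 69.22], [1.0, 0.0, -0.0, -0.26], [0.0, -0.24, 0.97, -171.49], [0.0, 0.0, 0.0, 1.0]]
```

View pics/w1.png

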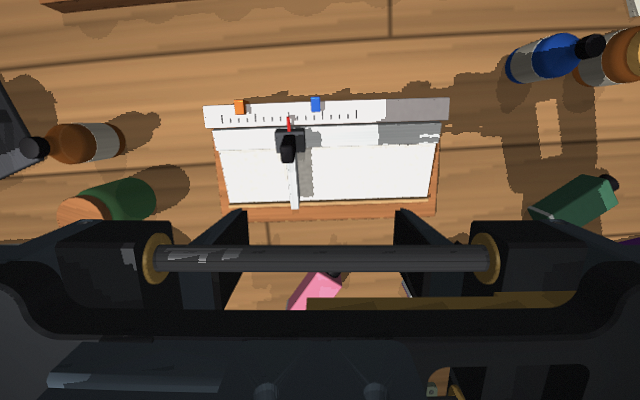

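The wrist view shows orange at (239,106), blue at (315,103), the red pointer at (289,124), the tab top at about (289,150) and the ledge's back edge from (205,107) to (448,97).

```bash
cat >> h.py <<'E'
def rest(f,box,verbose=True):
    def big(lo,hi,b=box):
        L=[x for x in blobs(f,lo,hi,6) if b[0]<x[0][0]<b[2] and b[1]<x[0][1]<b[3]]
        return max(L,key=lambda x:x[1][4]) if L else None
    o=big((3,170,130),(18,255,255)); b=big((105,150,80),(128,255,255)); r=big((0,170,110),(3,255,255)) or big((174,150,90),(180,255,255))
    out={}
    for n,x,z in(('orange',o,84),('blue',b,84),('red',r,82)):
        if x: out[n]=(x[0].round(1),x[1].tolist(),plane(f,[x[0]],z)[0].round(1))
    return out
E
python3 - <<'E'
from h import *
f=pickle.load(open('w1.pkl','rb'))
o=rest(f,(190,80,470,140)); 
for k in o: print(k,*o[k])
A,B=plane(f,[(205,107),(448,97)],75); print(A,B,np.linalg.norm(A-B),np.degrees(np.arctan2(*(A-B)[:2]))*-1)
d=o['orange'][2]-o['blue'][2]; yaw=-np.degrees(np.arctan2(d[0],d[1])); print('yaw clips',yaw)
# tab: dark blob, depth points with z 118-130
m=np.argwhere(f['z_map'][80:200,250:330]>0)[:,::-1]+[250,80]
P=depth(f,m); k=(P[:,2]>105)&(P[:,2]<135); print('tab top',k.sum(),P[k].mean(0),np.percentile(P[k],[2,98],axis=0).round(0).tolist())
k=k&(P[:,2]>118); print(k.sum(),P[k].mean(0),P[k].min(0),P[k].max(0))
# tin position in this frame
for c,st,l in blobs(f,(60,60,30),(95,255,255),200): print('green',c,st,plane(f,[c],45)[0])
E
```

```text
orange [238.7 106.6] [234, 100, 10, 14, 117] [660.1 207.8  84. ]
blue [315.2 103.6] [311, 97, 9, 15, 120] [657.5 108.3  84. ]
red [288.2 124.6] [287, 117, 4, 15, 37] [633.3 145.7  82. ]
[663.22061543 255.44995613  75.        ] [656.48800313 -67.80114817  75.        ] 323.32120947472464 -1.1931730479659834
yaw clips -1.496835524817491
tab top 326 [601.73857894 145.6439659  122.37952748] [[588.0, 139.0, 107.0], [615.0, 154.0, 128.0]]
273 [600.06306502 146.00595424 124.50349791] [587.28984317 138.366371   118.05781941] [611.93240679 154.55611247 128.68021885]
green [579.78223938 200.01042471] [ 533  175   85   53 2590] [ 492.48348181 -299.05639717   45.        ]
green [134.91507799 197.82149047] [ 116  178   40   41 1154] [538.45733998 398.25900248  45.        ]
```

Request:
arm_command:
  rows:
    - {"delta_pos": [32,-42,60],"roll": -0.4,"jaw": 100}
    - {"delta_pos": [32,-42,143],"roll": -0.4,"jaw": 80}
    - {"delta_pos": [32,-42,143],"roll": -0.4,"jaw": 60}
    - {"delta_pos": [32,-42,143],"roll": -0.4,"jaw": 60}
    - {"delta_pos": [32,-42,143],"roll": -0.4,"jaw": 60}
    - {"delta_pos": [32,-42,143],"roll": -0.4,"jaw": 60}
    - {"delta_pos": [32,-42,143],"roll": -0.4,"jaw": 60}

```text
time_s: 2.4
ee_pos: [599.6, 144.0, 162.6]
ee_rot: [-180.0, -0.2, -1.6]
force: [0.7, 0.2, 0.6]
gripper_width: 55.4
gripper_force: 0.0
```

Request:
arm_command:
  rows:
    - {"delta_pos": [0,-2,30],"roll": 0,"jaw": 60}
    - {"delta_pos": [0,-2,50],"roll": 0,"jaw": 60}
    - {"delta_pos": [0,-2,63],"roll": 0,"jaw": 60}
    - {"delta_pos": [0,-2,63],"roll": 0,"jaw": 40}
    - {"delta_pos": [0,-2,63],"roll": 0,"jaw": 25}
    - {"delta_pos": [0,-2,63],"roll": 0,"jaw": 15}
    - {"delta_pos": [0,-2,63],"roll": 0,"jaw": 8}
    - {"delta_pos": [0,-2,63],"roll": 0,"jaw": 8}
    - {"delta_pos": [0,-2,63],"roll": 0,"jaw": 8}
    - {"delta_pos": [0,-2,63],"roll": 0,"jaw": 8}
  squeeze: 25

```text
time_s: 3.23
ee_pos: [599.2, 146.1, 98.7]
ee_rot: [180.0, -0.1, -1.5]
force: [0.4, -1.2, 4.3]
gripper_width: 15.9
gripper_force: 25.0
```

```bash
python3 - <<'E'
from h import *
f=grab('wrist'); print(f['s']['ee_pos'],f['s']['ee_rot'])
o=rest(f,(0,0,640,200))
for k in o: print(k,*o[k])
cv2.imwrite('pics/w2.png',f['img'])
E
```

```text
[599.22471207 146.05152946  98.68634429] [ 1.79988001e+02 -9.79367227e-02 -1.54636552e+00]
orange [221.3 139.9] [211, 125, 21, 30, 522] [659.5 208.2  84. ]
blue [378.9 138.5] [364, 125, 27, 30, 603] [657.6 107.9  84. ]
red [321.  177.2] [318, 165, 6, 25, 127] [633.3 145.3  82. ]
```

View pics/w2.png

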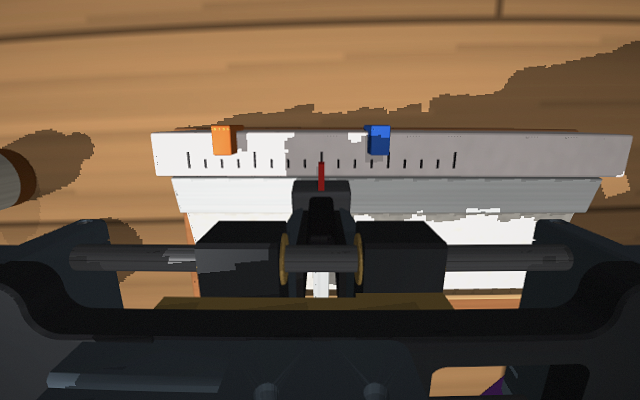

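The tab is gripped, with orange at (221,140), the pointer at (321,177) and blue at (379,138). The pointer needs to travel about 63 mm.

Request:
arm_command:
  rows:
    - {"delta_pos": [0,-8,0],"roll": 0,"jaw": 8}
    - {"delta_pos": [0,-18,0],"roll": 0,"jaw": 8}
    - {"delta_pos": [0,-30,0],"roll": 0,"jaw": 8}
    - {"delta_pos": [0,-42,0],"roll": 0,"jaw": 8}
    - {"delta_pos": [0,-52,0],"roll": 0,"jaw": 8}
    - {"delta_pos": [0,-59,0],"roll": 0,"jaw": 8}
    - {"delta_pos": [0,-63,0],"roll": 0,"jaw": 8}
    - {"delta_pos": [0,-63.5,0],"roll": 0,"jaw": 8}
    - {"delta_pos": [0,-63.5,0],"roll": 0,"jaw": 8}
    - {"delta_pos": [0,-63.5,0],"roll": 0,"jaw": 8}

```text
time_s: 4.12
ee_pos: [601.0, 209.1, 98.6]
ee_rot: [179.9, -0.1, -1.5]
force: [-0.2, -3.2, 5.5]
gripper_width: 15.9
gripper_force: 25.0
```

```bash
python3 - <<'E'
from h import *
f=grab('wrist'); print(f['s']['ee_pos'],f['s']['ee_rot'])
o=rest(f,(0,0,640,200))
for k in o: print(k,*o[k])
E
```

```text
[600.95887265 209.14202869  98.64015976] [ 1.79935582e+02 -8.85959107e-02 -1.53517143e+00]
orange [323.3 139.5] [314, 125, 19, 30, 537] [659.6 206.3  84. ]
blue [480.6 140.2] [470, 126, 22, 30, 528] [656.9 105.6  84. ]
red [320.8 177.3] [318, 164, 6, 27, 143] [634.9 208.5  82. ]
```

Request:
arm_command:
  rows:
    - {"delta_pos": [0,1,0],"roll": 0,"jaw": 8}
    - {"delta_pos": [0,1.8,0],"roll": 0,"jaw": 8}
    - {"delta_pos": [0,1.8,0],"roll": 0,"jaw": 8}
    - {"delta_pos": [0,1.8,0],"roll": 0,"jaw": 8}
    - {"delta_pos": [0,1.8,0],"roll": 0,"jaw": 20}
    - {"delta_pos": [0,1.8,0],"roll": 0,"jaw": 40}
    - {"delta_pos": [0,1.8,0],"roll": 0,"jaw": 60}
    - {"delta_pos": [0,1.8,0],"roll": 0,"jaw": 60}
    - {"delta_pos": [0,1.8,-40],"roll": 0,"jaw": 60}
    - {"delta_pos": [0,1.8,-80],"roll": 0,"jaw": 60}
    - {"delta_pos": [0,1.8,-110],"roll": 0,"jaw": 60}
    - {"delta_pos": [0,1.8,-110],"roll": 0,"jaw": 60}

```text
time_s: 5.17
ee_pos: [603.8, 209.0, 215.1]
ee_rot: [-179.7, -0.7, -1.6]
force: [1.9, 1.7, 1.9]
gripper_width: 54.4
gripper_force: 0.0
```

```bash
python3 - <<'E'
from h import *
f=grab('wrist'); print(f['s']['ee_pos'],f['s']['ee_rot'],f['s']['qpos'].round(0))
o=rest(f,(0,0,640,200))
for k in o: print(k,*o[k])
cv2.imwrite('pics/w3.png',f['img'][60:260,150:560]); pickle.dump(f,open('w3.pkl','wb'))
E
```

```text
[603.80881166 208.99306301 215.11358895] [-179.74377502   -0.73664086   -1.5528646 ] [ 18.  24.  81.  -0.  74. 110.]
orange [322.8 136.8] [317, 128, 12, 19, 207] [660.3 206.4  84. ]
blue [419.2 137.4] [414, 129, 12, 18, 191] [657.2 106.8  84. ]
red [321.5 162. ] [320, 152, 4, 18, 51] [634.1 208.4  82. ]
```

View pics/w3.png

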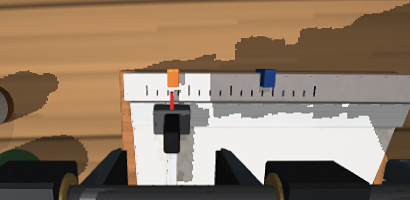

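The pointer lies within the orange clip's width, about 1 mm off centre, and the tab is released. Next I go to the tin.

Request:
arm_command:
  rows:
    - {"delta_pos": [0,10,-40],"roll": -1.4,"jaw": 100}
    - {"delta_pos": [-112,515,-65],"roll": -2.8,"jaw": 100}
    - {"delta_pos": [-112,515,-65],"roll": -4.2,"jaw": 100}
    - {"delta_pos": [-112,515,-65],"roll": -5.6,"jaw": 100}
    - {"delta_pos": [-112,515,-65],"roll": -7,"jaw": 100}
    - {"delta_pos": [-112,515,-65],"roll": -8.4,"jaw": 100}
    - {"delta_pos": [-112,515,-65],"roll": -9.8,"jaw": 100}
    - {"delta_pos": [-112,515,-65],"roll": -11.2,"jaw": 100}
    - {"delta_pos": [-112,515,-65],"roll": -12.6,"jaw": 100}
    - {"delta_pos": [-112,515,-65],"roll": -14,"jaw": 100}
    - {"delta_pos": [-112,515,-65],"roll": -15.4,"jaw": 100}
    - {"delta_pos": [-112,515,-65],"roll": -16.8,"jaw": 100}
    - {"delta_pos": [-112,515,-65],"roll": -18.2,"jaw": 100}
    - {"delta_pos": [-112,515,-65],"roll": -19.6,"jaw": 100}
    - {"delta_pos": [-112,515,-65],"roll": -21,"jaw": 100}
    - {"delta_pos": [-112,515,-65],"roll": -22.4,"jaw": 100}
    - {"delta_pos": [-112,515,-65],"roll": -23.8,"jaw": 100}
    - {"delta_pos": [-112,515,-65],"roll": -24.8,"jaw": 100}
    - {"delta_pos": [-112,515,-65],"roll": -24.8,"jaw": 100}
    - {"delta_pos": [-112,515,-65],"roll": -24.8,"jaw": 100}

```text
time_s: 6.88
ee_pos: [473.8, -303.6, 270.8]
ee_rot: [-179.9, -0.2, 122.5]
force: [0.9, 0.5, 0.5]
gripper_width: 91.5
gripper_force: 0.0
```

```bash
python3 - <<'E'
from h import *
f=grab('wrist'); print(f['s']['ee_pos'],f['s']['ee_rot'],f['s']['qpos'].round(0))
cv2.imwrite('pics/w4.png',f['img']); pickle.dump(f,open('w4.pkl','wb'))
for c,st,l in blobs(f,(60,60,30),(95,255,255),500):
    r=cv2.minAreaRect(plane(f,np.argwhere(l)[:,::-1],50)[:,:2].astype(np.float32)); print('tin',c,st,r,cv2.boxPoints(r).round(0).tolist())
# lip line in w1: last white row per column
w=pickle.load(open('w1.pkl','rb')); h=cv2.cvtColor(w['img'],cv2.COLOR_BGR2HSV)
for u in (240,270,330,360,400,420):
    c=h[150:215,u]; v=150+np.where((c[:,1]<40)&(c[:,2]>90))[0].max(); print(u,v,plane(w,[(u,v)],24)[0].round(1), depth(w,[(u,v)])[0].round(0))
E
```

```text
[ 473.76761829 -303.5942189   270.83175867] [-1.79919143e+02 -1.78099081e-01  1.22459692e+02] [-34.  16.  85.  -0.  79. -66.]
tin [322.2061439  176.19240097] [ 305  142   36   71 2474] ((479.12139892578125, -306.5932312011719), (48.16020965576172, 98.18657684326172), 31.962942123413086) [[433.0, -278.0], [485.0, -361.0], [526.0, -335.0], [474.0, -252.0]]
240 202 [516.4 240.9  24. ] [517. 240.  28.]
270 201 [515.1 192.   24. ] [516. 191.  27.]
330 199 [512.6  94.9  24. ] [513.  95.  26.]
360 198 [511.3  46.5  24. ] [512.  47.  26.]
400 197 [509.1 -18.1  24. ] [510. -17.  28.]
420 196 [508.8 -50.5  24. ] [509. -50.  25.]
```

View pics/w4.png

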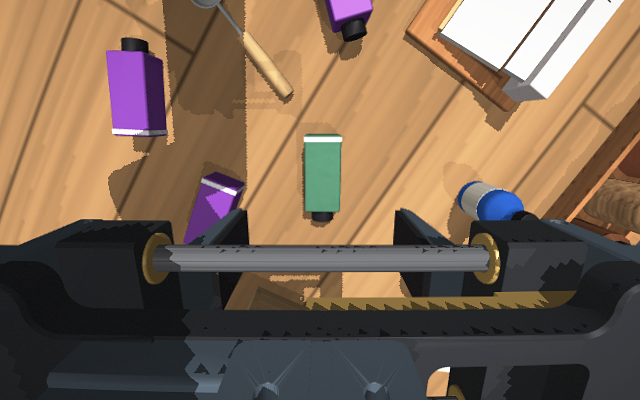

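The tin is at (322,176), square to the tool, with its silver rim at row 138 and its cap at row 215. The fingers have clear room on both sides, so I descend and grip.

Request:
arm_command:
  rows:
    - {"delta_pos": [-5,3,40],"roll": 0.1,"jaw": 100}
    - {"delta_pos": [-5,3,80],"roll": 0.1,"jaw": 100}
    - {"delta_pos": [-5,3,120],"roll": 0.1,"jaw": 100}
    - {"delta_pos": [-5,3,160],"roll": 0.1,"jaw": 100}
    - {"delta_pos": [-5,3,195],"roll": 0.1,"jaw": 100}
    - {"delta_pos": [-5,3,225],"roll": 0.1,"jaw": 100}
    - {"delta_pos": [-5,3,245],"roll": 0.1,"jaw": 100}
    - {"delta_pos": [-5,3,256],"roll": 0.1,"jaw": 100}
    - {"delta_pos": [-5,3,256],"roll": 0.1,"jaw": 100}
    - {"delta_pos": [-5,3,256],"roll": 0.1,"jaw": 80}
    - {"delta_pos": [-5,3,256],"roll": 0.1,"jaw": 65}
    - {"delta_pos": [-5,3,256],"roll": 0.1,"jaw": 50}
    - {"delta_pos": [-5,3,256],"roll": 0.1,"jaw": 45}
    - {"delta_pos": [-5,3,256],"roll": 0.1,"jaw": 45}
    - {"delta_pos": [-5,3,256],"roll": 0.1,"jaw": 45}
  squeeze: 25

```text
time_s: 8.18
ee_pos: [480.0, -306.7, 17.5]
ee_rot: [180.0, 0.1, 122.0]
force: [0.2, -0.5, -0.9]
gripper_width: 53.7
gripper_force: 0.0
```

Request:
arm_command:
  rows:
    - {"delta_pos": [0,0,0],"roll": 0,"jaw": 40}
    - {"delta_pos": [0,0,0],"roll": 0,"jaw": 40}
    - {"delta_pos": [0,0,0],"roll": 0,"jaw": 40}
    - {"delta_pos": [0,0,0],"roll": 0,"jaw": 40}
    - {"delta_pos": [0,0,0],"roll": 0,"jaw": 40}
    - {"delta_pos": [0,0,-20],"roll": 0,"jaw": 40}
    - {"delta_pos": [0,0,-55],"roll": 0,"jaw": 40}
    - {"delta_pos": [0,0,-95],"roll": 0,"jaw": 40}
    - {"delta_pos": [0,0,-135],"roll": 0,"jaw": 40}
    - {"delta_pos": [0,0,-170],"roll": 0,"jaw": 40}
    - {"delta_pos": [0,0,-180],"roll": 0,"jaw": 40}
    - {"delta_pos": [0,0,-180],"roll": 0,"jaw": 40}

```text
time_s: 9.18
ee_pos: [481.2, -307.3, 199.5]
ee_rot: [179.8, 0.3, 122.0]
force: [0.8, 0.5, -2.5]
gripper_width: 49.7
gripper_force: 25.0
```

```bash
python3 - <<'E'
from h import *
f=grab('wrist'); s=f['s'];print(s['ee_pos'],s['ee_rot'],s['force'],s['gripper_force'])
cv2.imwrite('pics/w5.png',f['img'][40:300,130:520]); pickle.dump(f,open('w5.pkl','wb'))
E
```

```text
[ 481.21315503 -307.26102633  199.45674294] [179.82858936   0.33730329 121.95076102] [ 0.82772775  0.47845769 -2.46606336] 24.99962478876114
```

View pics/w5.png

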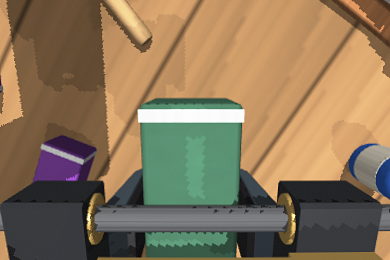

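The tin is held square, with its rim in crop rows 109–122 (full image rows 149–162). I carry it to 25 mm short of the stop, above the bed.

Request:
arm_command:
  rows:
    - {"delta_pos": [20,17,0],"roll": 0.5,"jaw": 40}
    - {"delta_pos": [50,42,0],"roll": 1.2,"jaw": 40}
    - {"delta_pos": [80,67,0],"roll": 2,"jaw": 40}
    - {"delta_pos": [110,93,0],"roll": 2.8,"jaw": 40}
    - {"delta_pos": [140,118,0],"roll": 3.6,"jaw": 40}
    - {"delta_pos": [170,143,0],"roll": 4.4,"jaw": 40}
    - {"delta_pos": [200,168,0],"roll": 5.2,"jaw": 40}
    - {"delta_pos": [230,194,0],"roll": 6,"jaw": 40}
    - {"delta_pos": [260,219,0],"roll": 6.7,"jaw": 40}
    - {"delta_pos": [290,244,0],"roll": 6.7,"jaw": 40}
    - {"delta_pos": [315,265,0],"roll": 6.7,"jaw": 40}
    - {"delta_pos": [330,278,0],"roll": 6.7,"jaw": 40}
    - {"delta_pos": [330,278,0],"roll": 6.7,"jaw": 40}
    - {"delta_pos": [330,278,0],"roll": 6.7,"jaw": 40}
    - {"delta_pos": [330,278,0],"roll": 6.7,"jaw": 40}

```text
time_s: 10.48
ee_pos: [539.6, 120.0, 194.2]
ee_rot: [-179.7, 0.1, 88.5]
force: [0.1, 0.2, -2.0]
gripper_width: 50.3
gripper_force: 25.0
```

```bash
python3 - <<'E'
from h import *
w=pickle.load(open('w5.pkl','rb')); s=w['s']
P=plane(w,[(322,149)],s['ee_pos'][2]+32.5)[0]; print('base edge in tool',rot(s).T@(P-s['ee_pos']))
f=grab('wrist'); s=f['s'];print(s['ee_pos'],s['ee_rot'],s['force'],s['qpos'].round(0))
cv2.imwrite('pics/w6.png',f['img']); pickle.dump(f,open('w6.pkl','wb'))
E
```

```text
base edge in tool [ 56.09334527   1.37584578 -32.82682232]
[539.60912304 119.9698274  194.235184  ] [-1.79729515e+02  9.40691155e-02  8.84594354e+01] [ 0.08135263  0.16394468 -1.98614588] [11. 17. 94. -0. 69. 13.]
```

View pics/w6.png

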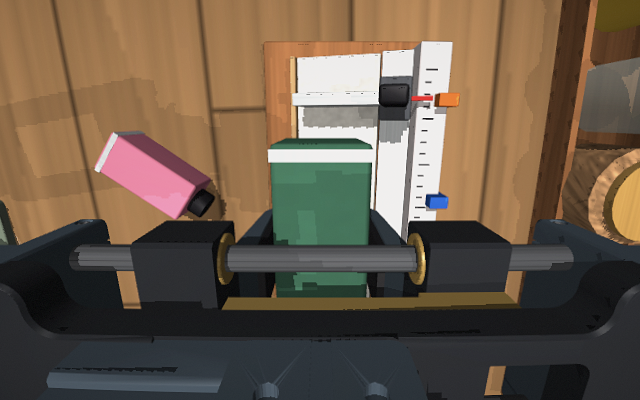

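The held tin sits above the bed. The stop's plate is at rows 93–105, and the pointer at (424,98) is in line with orange at (447,100).

Request:
arm_command:
  rows:
    - {"delta_pos": [0,3,30],"roll": 0,"jaw": 40}
    - {"delta_pos": [0,3,60],"roll": 0,"jaw": 40}
    - {"delta_pos": [0,3,90],"roll": 0,"jaw": 40}
    - {"delta_pos": [0,3,108],"roll": 0,"jaw": 40}
    - {"delta_pos": [0,3,114],"roll": 0,"jaw": 40}
    - {"delta_pos": [0,3,114],"roll": 0,"jaw": 40}
    - {"delta_pos": [0,3,114],"roll": 0,"jaw": 40}
    - {"delta_pos": [0,3,114],"roll": 0,"jaw": 40}

```text
time_s: 11.2
ee_pos: [545.2, 120.4, 84.2]
ee_rot: [179.8, -0.0, 88.4]
force: [0.3, -0.3, -1.6]
gripper_width: 49.9
gripper_force: 25.0
```

```bash
python3 - <<'E'
from h import *
o=pickle.load(open('w6.pkl','rb'))
ux,uy=np.array([.99966,-.02618,0]),np.array([.02618,.99966,0])
f=grab('wrist'); s=f['s'];print(s['ee_pos'],s['ee_rot'],s['force'])
cv2.imwrite('pics/w7.png',f['img'][0:300,120:520]); pickle.dump(f,open('w7.pkl','wb'))
P=plane(o,[(330,105)],73)[0]; print('plate edge from w6',P,P@uy)
for n,(c,st,p) in rest(o,(380,60,480,220)).items(): print(n,c,p,p@uy)
for n,(c,st,p) in rest(f,(380,20,640,220)).items(): print('w7',n,c,p,p@uy)
E
```

```text
[545.15040179 120.37502569  84.19446213] [ 1.79825630e+02 -3.38302658e-02  8.84145740e+01] [ 0.29880722 -0.26407199 -1.60376079]
plate edge from w6 [551.0697823  204.81625905  73.        ] 219.17362842539376
orange [449.   99.1] [661.9 207.1  84. ] 224.358128
blue [436.3 200.8] [656.8 108.7  84. ] 125.858066
red [420.7  98.1] [636.  208.7  82. ] 225.279522
w7 orange [521.4  85.5] [662.9 207.3  84. ] 224.58424000000002
w7 red [481.9  83.5] [640.8 208.8  82. ] 225.505152
```

View pics/w7.png

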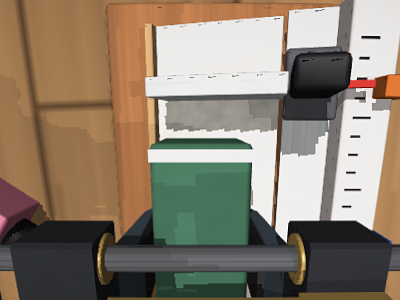

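Crop view: the tin's rim is at row 155 and the plate's lower edge at row 97, clear and parallel. The pointer is still on orange. I lower further and close most of the gap.

Request:
arm_command:
  rows:
    - {"delta_pos": [4,-1,5],"roll": 0,"jaw": 40}
    - {"delta_pos": [9,-2,11],"roll": 0,"jaw": 40}
    - {"delta_pos": [14,-2,17],"roll": 0,"jaw": 40}
    - {"delta_pos": [18,-2,21],"roll": 0,"jaw": 40}
    - {"delta_pos": [20,-2,22],"roll": 0,"jaw": 40}
    - {"delta_pos": [20,-2,22],"roll": 0,"jaw": 40}
    - {"delta_pos": [20,-2,22],"roll": 0,"jaw": 40}
    - {"delta_pos": [20,-2,22],"roll": 0,"jaw": 40}

```text
time_s: 11.92
ee_pos: [542.7, 140.6, 60.8]
ee_rot: [180.0, 0.0, 88.5]
force: [-0.2, 0.8, -1.4]
gripper_width: 50.0
gripper_force: 25.0
```

Request:
arm_command:
  rows:
    - {"delta_pos": [1,0,0],"roll": 0,"jaw": 40}
    - {"delta_pos": [2,0,0],"roll": 0,"jaw": 40}
    - {"delta_pos": [3,0,0],"roll": 0,"jaw": 40}
    - {"delta_pos": [4,0,0],"roll": 0,"jaw": 40}
    - {"delta_pos": [4,0,0],"roll": 0,"jaw": 40}
    - {"delta_pos": [4,0,0],"roll": 0,"jaw": 40}
    - {"delta_pos": [4,0,0],"roll": 0,"jaw": 40}

```text
time_s: 12.5
ee_pos: [542.6, 144.6, 60.7]
ee_rot: [180.0, 0.0, 88.5]
force: [-0.6, 0.2, -1.7]
gripper_width: 50.1
gripper_force: 25.0
```

```bash
cat > gap.py <<'E'
from h import *
import sys
f=grab('wrist'); s=f['s']; uy=np.array([.02618,.99966,0])
print(s['ee_pos'].round(1),s['ee_rot'].round(1),s['force'].round(1),s['gripper_width'])
cv2.imwrite(f'pics/{sys.argv[1]}.png',cv2.resize(f['img'][0:260,180:600],None,fx=1.8,fy=1.8)); pickle.dump(f,open(sys.argv[1]+'.pkl','wb'))
for n,(c,st,p) in rest(f,(380,20,640,220)).items(): print(n,c,p,(p@uy).round(1))
E
python3 gap.py w8
```

```text
[542.6 144.6  60.7] [180.    0.   88.5] [-0.6  0.2 -1.7] 50.070195737402024
orange [552.7 131.5] [663.7 206.5  84. ] 223.8
red [513.7 128.5] [644.2 208.3  82. ] 225.1
```

View pics/w8.png

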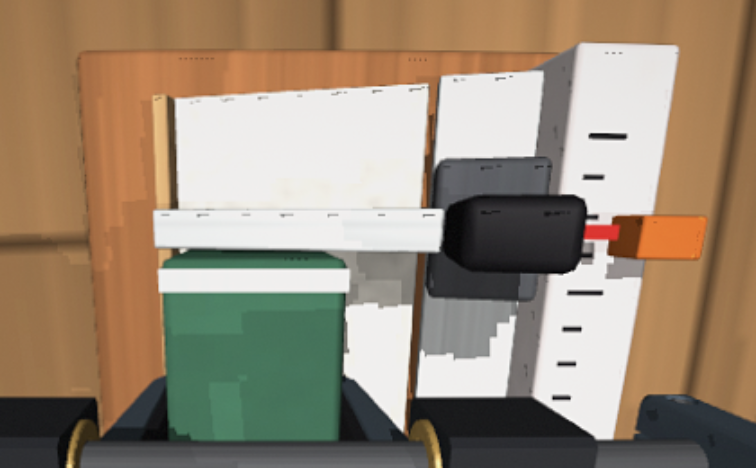

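Scaled crop: the tin's base edge is at row 269 and the plate's near top edge at row 248, with pointer and orange in line at rows 232–237. I compute the gap from those edges.

```bash
python3 - <<'E'
from h import *
f=pickle.load(open('w8.pkl','rb')); z=f['s']['ee_pos'][2]
u=180+250/1.8
print(plane(f,[(u,248/1.8)],72)[0],plane(f,[(u,248/1.8)],75)[0],plane(f,[(u,269/1.8)],z+32.5)[0])
m=f['z_map']; c=int(u)
for v in range(126,158,2): print(v,depth(f,[(c,v)])[0].round(1), f['img'][v,c])
E
```

```text
[543.91617356 205.27865993  72.        ] [543.93732253 205.43094394  75.        ] [543.91374689 200.87726054  93.2075475 ]
126 [543.6 211.6  74.9] [237 237 237]
128 [543.6 210.5  74.4] [238 239 239]
130 [543.6 209.5  73.8] [238 239 239]
132 [543.5 208.5  74.8] [238 239 238]
134 [543.5 207.4  75.2] [238 239 238]
136 [543.5 206.3  73.9] [236 237 235]
138 [543.4 205.2  73.4] [129 130 129]
140 [543.4 204.   70. ] [37 48 28]
142 [543.5 204.   86.5] [52 67 41]
144 [543.6 203.4  93. ] [ 83 105  63]
146 [543.6 202.6  94.6] [ 94 119  72]
148 [543.5 201.6  93.6] [ 89 118  65]
150 [543.5 200.8  94.9] [244 244 247]
152 [543.5 199.8  94.3] [238 239 240]
154 [543.5 198.9  95.3] [238 239 240]
156 [543.4 198.   95.1] [238 239 240]
```

Request:
arm_command:
  rows:
    - {"delta_pos": [0,0,1],"roll": 0,"jaw": 40}
    - {"delta_pos": [0,0,2],"roll": 0,"jaw": 40}
    - {"delta_pos": [0,0,3],"roll": 0,"jaw": 40}
    - {"delta_pos": [0,0,3],"roll": 0,"jaw": 40}
    - {"delta_pos": [0,0,3],"roll": 0,"jaw": 40}
    - {"delta_pos": [0,0,3],"roll": 0,"jaw": 40}

```text
time_s: 13.05
ee_pos: [542.6, 144.6, 57.6]
ee_rot: [-180.0, 0.0, 88.5]
force: [-0.2, 0.3, -2.7]
gripper_width: 50.0
gripper_force: 25.0
```

Request:
arm_command:
  rows:
    - {"delta_pos": [0.5,0,0],"roll": 0,"jaw": 40}
    - {"delta_pos": [1,0,0],"roll": 0,"jaw": 40}
    - {"delta_pos": [1,0,0],"roll": 0,"jaw": 40}
    - {"delta_pos": [1,0,0],"roll": 0,"jaw": 40}
    - {"delta_pos": [1,0,0],"roll": 0,"jaw": 40}

```text
time_s: 13.47
ee_pos: [542.6, 145.5, 57.7]
ee_rot: [180.0, 0.0, 88.5]
force: [-0.5, -0.8, -1.0]
gripper_width: 50.4
gripper_force: 25.0
```

Request:
arm_command:
  rows:
    - {"delta_pos": [0.4,0,0],"roll": 0,"jaw": 40}
    - {"delta_pos": [0.8,0,0],"roll": 0,"jaw": 40}
    - {"delta_pos": [0.8,0,0],"roll": 0,"jaw": 40}
    - {"delta_pos": [0.8,0,0],"roll": 0,"jaw": 40}
    - {"delta_pos": [0.8,0,0],"roll": 0,"jaw": 40}

```text
time_s: 13.88
ee_pos: [542.7, 145.5, 57.8]
ee_rot: [180.0, 0.1, 88.5]
force: [0.6, -5.5, -0.2]
gripper_width: 50.0
gripper_force: 25.0
```

Request:
arm_command:
  rows:
    - {"delta_pos": [0,0,0.5],"roll": 0,"jaw": 40}
    - {"delta_pos": [0,0,1],"roll": 0,"jaw": 40}
    - {"delta_pos": [0,0,1],"roll": 0,"jaw": 40}
    - {"delta_pos": [0,0,1],"roll": 0,"jaw": 40}
    - {"delta_pos": [0,0,1],"roll": 0,"jaw": 40}

```text
time_s: 14.3
ee_pos: [542.7, 145.5, 56.9]
ee_rot: [180.0, 0.1, 88.5]
force: [-0.2, -5.7, 0.1]
gripper_width: 50.1
gripper_force: 25.0
```

```bash
cat > gap2.py <<'E'
from h import *
import sys
f=grab('wrist'); s=f['s']; uy=np.array([.02618,.99966,0])
print(s['time_s'],s['ee_pos'].round(1),s['force'].round(1),s['gripper_width']); pickle.dump(f,open(sys.argv[1]+'.pkl','wb'))
for n,(c,st,p) in rest(f,(380,20,640,220)).items(): print(n,c,p,(p@uy).round(1))
for u in (290,319):
    for v in range(130,170,2): print(v,depth(f,[(u,v)])[0].round(1), f['img'][v,u]) if u==319 else 0
E
python3 gap2.py w9
```

```text
14.3 [542.7 145.5  56.9] [-0.2 -5.7  0.1] 50.085195490375675
orange [558.3 133.9] [663.8 206.5  84. ] 223.8
red [519.4 130.7] [644.9 208.3  82. ] 225.1
130 [544.2 210.5  73. ] [238 239 239]
132 [544.2 209.5  74. ] [238 238 239]
134 [544.2 208.5  73.7] [238 239 238]
136 [544.2 207.5  74.5] [238 239 237]
138 [544.1 206.4  74.2] [241 241 241]
140 [544.1 205.4  73.8] [140 142 139]
142 [544.1 204.9  81.8] [50 65 39]
144 [544.1 204.4  88.8] [ 81 104  62]
146 [544.1 203.6  90.4] [ 93 118  72]
148 [544.1 202.7  90.7] [ 90 118  65]
150 [544.1 201.7  90.1] [235 235 238]
152 [544.1 200.9  91.8] [239 239 241]
154 [544.  199.7  89.5] [238 239 241]
156 [544.  199.   91.3] [239 240 241]
158 [544.  197.9  90.1] [238 239 241]
160 [543.9 196.9  89.9] [240 241 243]
162 [543.9 196.1  91.5] [173 186 167]
164 [543.9 195.1  90.6] [ 99 127  76]
166 [543.9 194.1  90.3] [100 127  77]
168 [543.8 193.2  90.8] [101 130  79]
```

The base is in contact with the stop (5.5 N, and the stop hasn't moved). I ease off a little and lower to the bed.

Request:
arm_command:
  rows:
    - {"delta_pos": [-0.3,0,0.5],"roll": 0,"jaw": 40}
    - {"delta_pos": [-0.3,0,1],"roll": 0,"jaw": 40}
    - {"delta_pos": [-0.3,0,1],"roll": 0,"jaw": 40}
    - {"delta_pos": [-0.3,0,1],"roll": 0,"jaw": 40}

```text
time_s: 14.68
ee_pos: [542.8, 145.5, 55.9]
ee_rot: [180.0, 0.1, 88.5]
force: [-0.6, -5.0, 1.2]
gripper_width: 49.6
gripper_force: 25.0
```

Request:
arm_command:
  rows:
    - {"delta_pos": [0,0,0.5],"roll": 0,"jaw": 40}
    - {"delta_pos": [0,0,1],"roll": 0,"jaw": 40}
    - {"delta_pos": [0,0,1],"roll": 0,"jaw": 40}
    - {"delta_pos": [0,0,1],"roll": 0,"jaw": 40}

```text
time_s: 15.02
ee_pos: [542.8, 145.5, 55.8]
ee_rot: [180.0, 0.1, 88.5]
force: [-1.9, -5.0, 7.0]
gripper_width: 49.9
gripper_force: 25.0
```

Bed contact is felt at z≈55.9 (7 N). I ease off and open very slowly, so the tin tips down onto the slope between the pads.

Request:
arm_command:
  rows:
    - {"delta_pos": [-0.3,0,-0.6],"roll": 0,"jaw": 50}
    - {"delta_pos": [-0.3,0,-0.6],"roll": 0,"jaw": 53}
    - {"delta_pos": [-0.3,0,-0.6],"roll": 0,"jaw": 54}
    - {"delta_pos": [-0.3,0,-0.6],"roll": 0,"jaw": 54.5}
    - {"delta_pos": [-0.3,0,-0.6],"roll": 0,"jaw": 55}
    - {"delta_pos": [-0.3,0,-0.6],"roll": 0,"jaw": 55.5}
    - {"delta_pos": [-0.3,0,-0.6],"roll": 0,"jaw": 56}
    - {"delta_pos": [-0.3,0,-0.6],"roll": 0,"jaw": 56.5}
    - {"delta_pos": [-0.3,0,-0.6],"roll": 0,"jaw": 57}
    - {"delta_pos": [-0.3,0,-0.6],"roll": 0,"jaw": 57.5}
    - {"delta_pos": [-0.3,0,-0.6],"roll": 0,"jaw": 58}
    - {"delta_pos": [-0.3,0,-0.6],"roll": 0,"jaw": 58.5}
    - {"delta_pos": [-0.3,0,-0.6],"roll": 0,"jaw": 59}
    - {"delta_pos": [-0.3,0,-0.6],"roll": 0,"jaw": 59.5}
    - {"delta_pos": [-0.3,0,-0.6],"roll": 0,"jaw": 60}
    - {"delta_pos": [-0.3,0,-0.6],"roll": 0,"jaw": 60.5}
    - {"delta_pos": [-0.3,0,-0.6],"roll": 0,"jaw": 61}
    - {"delta_pos": [-0.3,0,-0.6],"roll": 0,"jaw": 61.5}
    - {"delta_pos": [-0.3,0,-0.6],"roll": 0,"jaw": 62}
    - {"delta_pos": [-0.3,0,-0.6],"roll": 0,"jaw": 62.5}
  squeeze: 10

```text
time_s: 16.68
ee_pos: [542.6, 145.8, 55.3]
ee_rot: [180.0, 0.0, 88.5]
force: [-0.8, 0.1, -0.3]
gripper_width: 57.2
gripper_force: 0.3
```

Request:
arm_command:
  rows:
    - {"delta_pos": [0,0,0],"roll": 0,"jaw": 63}
    - {"delta_pos": [0,0,0],"roll": 0,"jaw": 63.5}
    - {"delta_pos": [0,0,0],"roll": 0,"jaw": 64}
    - {"delta_pos": [0,0,0],"roll": 0,"jaw": 64.5}
    - {"delta_pos": [0,0,0],"roll": 0,"jaw": 65}
    - {"delta_pos": [0,0,0],"roll": 0,"jaw": 65.5}
    - {"delta_pos": [0,0,0],"roll": 0,"jaw": 66}
    - {"delta_pos": [0,0,0],"roll": 0,"jaw": 66.5}
    - {"delta_pos": [0,0,0],"roll": 0,"jaw": 67}
    - {"delta_pos": [0,0,0],"roll": 0,"jaw": 67.5}
    - {"delta_pos": [0,0,0],"roll": 0,"jaw": 68}
    - {"delta_pos": [0,0,0],"roll": 0,"jaw": 68.5}
    - {"delta_pos": [0,0,0],"roll": 0,"jaw": 69}
    - {"delta_pos": [0,0,0],"roll": 0,"jaw": 70}
    - {"delta_pos": [0,0,0],"roll": 0,"jaw": 71}
    - {"delta_pos": [0,0,0],"roll": 0,"jaw": 72}

```text
time_s: 18.02
ee_pos: [542.6, 145.8, 55.3]
ee_rot: [180.0, 0.0, 88.5]
force: [-1.0, 0.6, -0.4]
gripper_width: 65.6
gripper_force: 0.3
```

```bash
cat > tilt.py <<'E'
from h import *
import sys
f=grab('wrist'); s=f['s']; pickle.dump(f,open(sys.argv[1]+'.pkl','wb'))
ux,uy=np.array([.99966,-.02618,0]),np.array([.02618,.99966,0]); O=np.array([552.5,90,0])
print(s['time_s'],s['ee_pos'].round(1),s['force'].round(1),s['gripper_width'])
for n,(c,st,p) in rest(f,(300,20,640,260)).items(): print(n,c,p,(p@uy).round(1))
h=cv2.cvtColor(f['img'],cv2.COLOR_BGR2HSV); g=cv2.inRange(h,(60,60,30),(95,255,255)); g[:, :200]=0
px=np.argwhere(g>0)[:,::-1]; P=depth(f,px); k=(f['z_map'][px[:,1],px[:,0]]>0)&(P[:,0]>480)&(P[:,0]<600)&(P[:,2]>30)&(P[:,1]>40)&(P[:,1]<210); P=P[k]
X,Y=(P-O)@ux,(P-O)@uy; print(k.sum(),'x',np.percentile(X,[1,50,99]).round(1),'base y',(Y.max()+O@uy).round(1),'z',np.percentile(P[:,2],[1,50,99]).round(1))
ymax=np.percentile(Y,99)
t=(Y<ymax-14)
A=np.c_[X,Y,np.ones(len(X))][t]; c=np.linalg.lstsq(A,P[t,2],rcond=None)[0]
r=abs(P[t,2]-A@c)<3; c=np.linalg.lstsq(A[r],P[t,2][r],rcond=None)[0]; print('slope deg x,y',np.degrees(np.arctan(c[:2])).round(1))
E
python3 tilt.py w10
```

```text
18.0167 [542.6 145.8  55.3] [-1.   0.6 -0.4] 65.5886671914856
orange [561.  134.6] [663.9 206.4  84. ] 223.7
red [522.1 131.4] [645.2 208.2  82. ] 225.0
10748 x [-41.6 -16.7   9.6] base y 219.1 z [66.3 84.2 88.6]
slope deg x,y [9.6 0.2]
```

Request:
arm_command:
  rows:
    - {"delta_pos": [0,0,0],"roll": 0,"jaw": 73}
    - {"delta_pos": [0,0,0],"roll": 0,"jaw": 74}
    - {"delta_pos": [0,0,0],"roll": 0,"jaw": 75}
    - {"delta_pos": [0,0,0],"roll": 0,"jaw": 76}
    - {"delta_pos": [0,0,0],"roll": 0,"jaw": 77}
    - {"delta_pos": [0,0,0],"roll": 0,"jaw": 78}
    - {"delta_pos": [0,0,0],"roll": 0,"jaw": 79}
    - {"delta_pos": [0,0,0],"roll": 0,"jaw": 80}
    - {"delta_pos": [0,0,0],"roll": 0,"jaw": 80}
    - {"delta_pos": [0,0,0],"roll": 0,"jaw": 80}

```text
time_s: 18.9
ee_pos: [542.9, 145.8, 55.4]
ee_rot: [180.0, -0.0, 88.5]
force: [0.3, 0.7, 0.6]
gripper_width: 73.0
gripper_force: 0.0
```

```bash
cat >> tilt.py <<'E'
for v in (165,175): # profile across the tin: lines of (rest x, z)
    row=[(round(float((p-O)@ux),0),round(float(p[2]),0)) for p in depth(f,[(u,v) for u in range(250,400,8)])]; print(v,row)
E
python3 tilt.py w11
```

```text
18.9 [542.9 145.8  55.4] [0.3 0.7 0.6] 73.04615000759593
orange [560.  134.6] [663.9 206.4  84. ] 223.7
red [520.9 131.5] [645.1 208.2  82. ] 225.0
11215 x [-44.6 -18.   11.2] base y 219.2 z [51.9 81.1 87.5]
slope deg x,y [7.6 0.9]
165 [(-62.0, 15.0), (-43.0, 76.0), (-39.0, 77.0), (-35.0, 78.0), (-30.0, 79.0), (-26.0, 81.0), (-22.0, 82.0), (-18.0, 83.0), (-14.0, 85.0), (-10.0, 86.0), (-6.0, 86.0), (-2.0, 86.0), (2.0, 85.0), (9.0, 59.0), (16.0, 41.0), (22.0, 41.0), (27.0, 42.0), (31.0, 43.0), (36.0, 45.0)]
175 [(-63.0, 14.0), (-44.0, 76.0), (-39.0, 78.0), (-35.0, 78.0), (-30.0, 79.0), (-26.0, 81.0), (-22.0, 81.0), (-18.0, 84.0), (-14.0, 84.0), (-10.0, 84.0), (-6.0, 85.0), (-2.0, 87.0), (2.0, 85.0), (9.0, 58.0), (17.0, 40.0), (22.0, 42.0), (27.0, 43.0), (32.0, 44.0), (37.0, 45.0)]
```

The tin now lies flat on the slope (about 15°), with its base at 219.2 against the face at 219.2. I open a bit more and lift straight up.

Request:
arm_command:
  rows:
    - {"delta_pos": [0,0,0],"roll": 0,"jaw": 83}
    - {"delta_pos": [0,0,0],"roll": 0,"jaw": 86}
    - {"delta_pos": [0,0,0],"roll": 0,"jaw": 88}
    - {"delta_pos": [0,0,0],"roll": 0,"jaw": 88}
    - {"delta_pos": [0,0,0],"roll": 0,"jaw": 88}
    - {"delta_pos": [0,0,-8],"roll": 0,"jaw": 88}
    - {"delta_pos": [0,0,-20],"roll": 0,"jaw": 88}
    - {"delta_pos": [0,0,-40],"roll": 0,"jaw": 88}
    - {"delta_pos": [0,0,-70],"roll": 0,"jaw": 88}
    - {"delta_pos": [0,0,-105],"roll": 0,"jaw": 88}
    - {"delta_pos": [0,0,-140],"roll": 0,"jaw": 88}
    - {"delta_pos": [0,0,-150],"roll": 0,"jaw": 88}
    - {"delta_pos": [0,0,-150],"roll": 0,"jaw": 88}
    - {"delta_pos": [0,0,-150],"roll": 0,"jaw": 88}
    - {"delta_pos": [0,0,-150],"roll": 0,"jaw": 88}

```text
time_s: 20.2
ee_pos: [541.5, 145.5, 203.6]
ee_rot: [-179.8, 0.1, 88.5]
force: [0.3, 0.6, -0.1]
gripper_width: 79.9
gripper_force: 0.0
```

```bash
python3 tilt.py w12; python3 - <<'E'
from h import *
f=pickle.load(open('w12.pkl','rb'))
for X0 in (525,535,545):
    u=int(proj(f,[[X0,200,80]])[0][0]); print(X0,u)
    vs=range(int(proj(f,[[X0,212,80]])[0][1]),int(proj(f,[[X0,190,80]])[0][1])+1)
    for v in vs: print(v,depth(f,[(u,v)])[0][1:].round(1),f['img'][v,u])
E
```

```text
20.2 [541.5 145.5 203.6] [ 0.3  0.6 -0.1] 79.89188012444639
orange [440.2 127.5] [661.4 206.6  84. ] 223.8
blue [429.6 221.7] [657.2 108.6  84. ] 125.8
red [414.8 126. ] [636.8 208.5  82. ] 225.1
4829 x [-44.2 -16.9  11.8] base y 219.0 z [49.2 81.  87.8]
slope deg x,y [0.3 0.2]
165 [(-105.0, -0.0), (-94.0, 0.0), (-84.0, 1.0), (-71.0, 15.0), (-61.0, 14.0), (-44.0, 76.0), (-36.0, 76.0), (-27.0, 80.0), (-19.0, 82.0), (-11.0, 85.0), (-3.0, 86.0), (6.0, 71.0), (17.0, 40.0), (26.0, 43.0), (35.0, 44.0), (44.0, 47.0), (51.0, 59.0), (59.0, 61.0), (68.0, 63.0)]
175 [(-105.0, 0.0), (-95.0, 2.0), (-84.0, -0.0), (-71.0, 15.0), (-61.0, 13.0), (-44.0, 75.0), (-36.0, 77.0), (-27.0, 81.0), (-19.0, 82.0), (-11.0, 84.0), (-3.0, 86.0), (6.0, 70.0), (17.0, 41.0), (27.0, 43.0), (36.0, 44.0), (45.0, 46.0), (51.0, 59.0), (60.0, 61.0), (68.0, 62.0)]
525 302
125 [212.1  68.8] [236 237 235]
126 [211.1  69.3] [239 239 238]
127 [210.1  68.9] [238 239 238]
128 [209.1  68.8] [234 235 233]
129 [208.1  68.2] [227 228 226]
130 [207.1  68.7] [225 226 226]
131 [206.   68.1] [169 169 168]
132 [205.2  75.3] [54 73 40]
13
[... 1289 characters left out ...]
125 [211.6  73.7] [237 239 238]
126 [210.6  74.7] [239 240 240]
127 [209.6  73.9] [239 240 241]
128 [208.6  74.6] [239 240 240]
129 [207.6  73.4] [240 240 239]
130 [206.6  73.8] [243 244 242]
131 [205.6  73.3] [208 209 208]
132 [204.7  76.1] [57 74 43]
133 [204.   83.3] [ 86 112  64]
134 [203.1  84.5] [ 90 115  69]
135 [202.1  84. ] [189 195 189]
136 [201.1  84.7] [245 245 248]
137 [200.1  84. ] [240 241 243]
138 [199.2  84.9] [239 240 242]
139 [198.2  84.8] [240 241 242]
140 [197.3  85.5] [244 244 247]
141 [196.2  84.4] [212 218 214]
142 [195.3  84.6] [ 92 121  67]
143 [194.3  84.2] [100 128  77]
144 [193.4  85.2] [102 130  79]
145 [192.4  85.3] [103 131  78]
146 [191.5  86.5] [104 131  80]
```

```bash
python3 -c "
from workcell import env
print(env.job_done())"
```

```text
the job is handed in; nothing more can be done
None
```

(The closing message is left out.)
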